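# Zero the peak gauge of the test bench

### The job

Take the load off first: wind the handwheel on the square black loading unit back counter-clockwise (seen from above), almost a full turn, until its tab is home against the steel stop. Lift the bridge-shaped guard off the round dial gauge and stand it upright on its two feet on the floor of the empty tray; once the load is off and the guard away, turn the dial's reset knob counter-clockwise until the pointer is right back at its zero stop. Do not shift or knock over the things standing about in between.

Things in the scene. Friction and masses are not known exactly. Their poses are not given: they have to be found in the camera images.
- wheel (a joint): Angle of the handwheel (rad): 0 = home, its tab against the stop lug; grows clockwise seen from above, up to 6.0. Turns with light friction (0.06 N m), stays where left. At angle q the handle lies, from the wheel's axis, in world direction (loader yaw + pi - q).
- loader: Fixed black box 110 x 110 x 50 mm high under a flat aluminium handwheel (radius 68, 56 to 68 mm above the table) on a vertical axis through its centre. A dark tab sticks out of the rim to radius 90, beside the handle. The steel stop lug, 78 mm high, stands at radius 85 on the box's -x side. Origin: centre of the underside; x, y along the box's sides, z up.
- handle_grip (a point): On the axis of the wheel's upright black handle, a round post 20 to 22 mm in diameter, 54 mm tall, 54 mm from the wheel's axis. It spins freely about itself, so it may be held tight while the wheel goes round. The point is 106 mm above the table, 38 above the wheel, 16 below the post's top. Its x, y axes have no meaning.
- pointer (a joint): Angle of the gauge's pointer and reset knob (rad): 0 = at the zero stop, grows clockwise seen from above, up to 4.7. Turns with light friction (0.04 N m), stays where left. At angle q the pointer points in world direction (gauge yaw + pi - q).
- knob_grip (a point): Grip point of the reset knob, on its vertical axis: a black bar 56 mm long, 14 mm wide, its top 83 mm above the table (38 mm above the gauge's face); the point is 12 mm below the top. The bar lies along this point's x axis; the pointer, a thin black needle, points to the point's -x, reaching 54 mm from the axis.
- gauge: Fixed gauge: round grey case, 150 mm in diameter, 45 mm high, lying on its back, with a white dial (diameter 114) on top, long ticks every 90 degrees. The zero tick lies towards its -x, next to a small steel stop pin 9 mm high. Origin: centre of the underside, z up.
- guard: Loose aluminium guard (about 0.2 kg), an upturned U over the knob, standing centred on the gauge's flat top at any yaw: top bar 140 mm long (x), 24 wide (y), 12 thick, its top 75 mm above the feet; at each end a leg 8 mm thick, 24 wide. Origin: centre between the feet, at their underside, z up.
- guard_grip (a point): Centre of the guard's top bar, 69 mm above its feet; axes as the guard's.
- tray: Fixed empty yellow plastic tray, open at the top: 190 (x) x 120 (y) x 30 mm high, walls 4 mm and floor about 4 mm thick, so 182 x 112 mm inside. Origin: centre of the underside, z up. (A like tray full of metal rods stands beyond, at the back of the table.)
- bottle: Loose white bottle with a grey cap, 48 mm in diameter, 130 mm tall, standing; origin at its underside. Bystander.
- jar: Loose amber jar, 48 mm in diameter, 75 mm tall, standing; origin at its underside. Bystander.
- adapter: Loose brass adapter, 44 mm in diameter, 75 mm tall, standing; origin at its underside. Bystander.
- spool: Loose empty black spool, 46 mm in diameter, 61 mm tall, standing; origin at its underside. Bystander.
Not all that is in view belongs to the job. There is more than one size of the guard; the job needs the largest. Of the things that look like the gauge, the larger one is meant.

How it is judged:
On the way, in this order (a step that is already met when the one before it is completed fails the run):
1. the handwheel is wound back home against its stop, while the gauge's pointer is still up the scale (value of joint wheel below 0.12 rad and value of joint pointer above 0.5 rad), for 0.1 s.
2. after that the pointer is turned back to its zero stop (value of joint pointer below 0.1 rad), for 0.1 s.
At the end, for the whole second after the job is handed in: The handwheel is within 0.12 rad of its stop, the pointer within 0.1 rad of its zero stop, and the guard stands at rest on both feet on the tray's floor (its origin inside the tray, less than 12 mm above the tray's underside, leaning less than 0.15 rad) (value of joint wheel below 0.12 rad and value of joint pointer below 0.1 rad and x of guard in the frame of tray between -0.09 and 0.09 m and y of guard in the frame of tray between -0.055 and 0.055 m and z of guard in the frame of tray below 0.012 m and angle between guard's own z axis and vertical below 0.15 rad and linear speed of guard below 0.02 m/s); the robot touches nothing.
It fails at once if the bottle is shifted by more than 30 mm or knocked over (distance of bottle from where it was at the start of the episode above 0.03 m or angle between bottle's own z axis and vertical above 0.5 rad).
It fails at once if the jar is shifted by more than 30 mm or knocked over (distance of jar from where it was at the start of the episode above 0.03 m or angle between jar's own z axis and vertical above 0.5 rad).
It fails at once if the adapter is shifted by more than 30 mm or knocked over (distance of adapter from where it was at the start of the episode above 0.03 m or angle between adapter's own z axis and vertical above 0.5 rad).
It fails at once if the spool is shifted by more than 30 mm or knocked over (distance of spool from where it was at the start of the episode above 0.03 m or angle between spool's own z axis and vertical above 0.5 rad).
It also fails if it takes over 72 s, if anything falls off the work surface, if the arm or the gripper's body presses on something with over 40 N, if the wrist force passes 120 N, or if a joint passes its speed limit or range.

### The arm

A 6-joint arm with a two-finger parallel gripper is mounted at the origin on the work surface. World frame = base frame: x ahead of the robot, y to its left, z up, the work surface at z = 0. Lengths are in m, angles in rad, forces in N, time in s.
With the tool pointing down it reaches from about 0.35 to 0.875 m from the base axis. Payload 15.5 kg.
Tool frame: the origin (TCP) lies at the very end of the fingers, on their centre line; the grasp point (between the pads) lies 19 mm behind it (manip.tcp_to_grasp is the distance from the TCP to the grasp point, in m); z points along the fingers, y is the line along which they close (so a half turn about z gives the same grasp; the last joint's range is limited). The gripper opens to 85 mm and grips with 20 to 120 N. Pads are 22 mm wide; open, the fingers measure 114 mm over their backs; the gripper's body (76 mm by 85 mm) begins 54 mm behind the grasp point. The pads swing forward as they close: fully open they stand 13 mm farther back than shut.
Start: joints at [1.194, 0.494, 1.345, -0, 1.302, -0.096], TCP at [0.174, 0.6, 0.231] pointing down, gripper open.
Joint ranges: [-2.91, 2.91], [-0.82, 2.16], [0.22, 2.67], [-1.22, 4.37], [0.12, 2.79], [-3.08, 3.08]. Speed limits (rad/s): [1.89, 1.89, 2.57, 3.01, 3.01, 3.01].

### API

Orientations are given as a rotation vector (axis times angle).
In Python, from bench import manip, inverse_kinematics, sensors, optics, ticket gives the robot as it stands. Calls block until the motion is done:
- manip.move_to(position, orientation): joint-space move of the TCP to a pose.
- manip.servo_line(position, attitude=None, rate=0.15): straight line of the TCP; attitude=None keeps the orientation; rate is the mean speed in m/s.
- manip.movej(angles): joint-space move.
- manip.open_jaws() and manip.grasp(force=None): open the fingers fully, or close them until they stop; force is the grip in N (None keeps the last).
- manip.sleep(seconds).
- inverse_kinematics(position, orientation): joint angles nearest the present ones, or None.
- sensors.get_obs(): the state.
- optics.get_image(name): name is "side" or "top"; returns (picture, depth): 420x560x3 uint8, red, green, blue; 420x560 float32, m along the optical axis (not along the pixel's ray), 0 where there is no reading.
- optics.get_calibration(name): a dict with "K" (3x3 intrinsics, pixels), "D" ([k1, k2, p1, p2, k3] as OpenCV has them; the pictures are not rectified), "cam_to_world" (4x4, takes a point from camera to world coordinates). Camera axes: x right, y up, looking along -z (the intrinsics and any distortion apply to the point x, -y, -z); pixel columns grow to the right and rows downward; lengths in m; the calibration is good to about 2 mm. A picture is of the moment at which its call begins. get_calibration takes no time and is no camera call.
A pose or a line that the arm cannot do raises manip.IKError and nothing moves.
- ticket.job_done(): hands the job in; it is judged then, once.
The state is a dict: "t": time; "q": joint angles; "qvel": joint speeds; "tau": joint torques, N m; "position": TCP position; "ee_rot": TCP orientation; "ft_force": force on the tool from outside, world axes, zero at the start; "ft_torque": the same for the moment, N m; "opening": opening from 0.0 (shut) to 1.0 (fully open); "gripper_force": force on a finger pad.
Only numpy, scipy, OpenCV 4.12 (cv2) and the standard library are available. Lean on these libraries where they do the work, as an engineer would, in place of code of your own. Each camera call takes 0.05 s, during which the arm holds its last target. There are 200 camera calls.

## Working session

There is one attempt and no reset: what is moved stays moved. The work goes in short steps, each a Python script; the robot and the scene stay as the last script left them, time stands still between calls to the robot, and variables do not carry over. Pictures are saved under pics/ and viewed, at most 10 in all, crops included, and the job is handed in when it is done.

```bash
ls; mkdir -p pics
python3 - <<'E'
from bench import manip, sensors, optics
import numpy as np, cv2
for n in("top","side"):
    im,d=optics.get_image(n); c=optics.get_calibration(n)
    np.savez(f"{n}0.npz",im=im,d=d,**c)
    cv2.imwrite(f"pics/{n}0.png",im[:,:,::-1])
    print(n,c,(d>0).mean())
print(sensors.get_obs())
E
```

```text
pics
top {'K': array([[539.6882098 ,   0.        , 275.74914059],
       [  0.        , 539.6882098 , 207.30016717],
       [  0.        ,   0.        ,   1.        ]]), 'D': array([-0.10193206,  0.        ,  0.        ,  0.        ,  0.        ]), 'cam_to_world': array([[-0.01405401,  0.993524  , -0.11274992,  0.292571  ],
       [-0.99981897, -0.01251682,  0.01432999,  0.09870678],
       [ 0.01282592,  0.1129309 ,  0.99352006,  1.63112436],
       [ 0.        ,  0.        ,  0.        ,  1.        ]])} 0.9957695578231293
side {'K': array([[426.6841988 ,   0.        , 280.90059327],
       [  0.        , 426.6841988 , 201.36311453],
       [  0.        ,   0.        ,   1.        ]]), 'D': array([-0.04575588,  0.        ,  0.        ,  0.        ,  0.        ]), 'cam_to_world': array([[ 0.75394249,  0.46837573, -0.46064617, -0.03834028],
       [-0.65692921,  0.5416216 , -0.52449028, -0.51857356],
       [ 0.0038374 ,  0.69804744,  0.71604123,  0.90156684],
       [ 0.        ,  0.        ,  0.        ,  1.        ]])} 0.9960799319727891
{'t': 0.1, 'q': array([ 1.19347102e+00,  4.94124649e-01,  1.34604930e+00, -1.56081384e-05,
        1.30251235e+00, -9.54884738e-02]), 'qvel': array([ 3.59969404e-04,  2.76639792e-04, -3.91978938e-03,  4.26608300e-05,
       -4.04745002e-04,  2.15772717e-03]), 'tau': array([ 1.14078106e-03, -8.83586669e+01, -3.84566689e+01,  2.44824150e-04,
        4.94235515e-03,  8.14893974e-05]), 'position': array([0.17370245, 0.60004581, 0.23076438]), 'ee_rot': array([-4.41204070e-01, -3.11021272e+00,  1.67551685e-03]), 'ft_force': array([ 0.35784846, -0.24202089, -0.27765072]), 'ft_torque': array([ 0.00382999, -0.01802412,  0.00292412]), 'gripper_force': 0.0, 'opening': 0.9974111430786424}
```

View pics/top0.png

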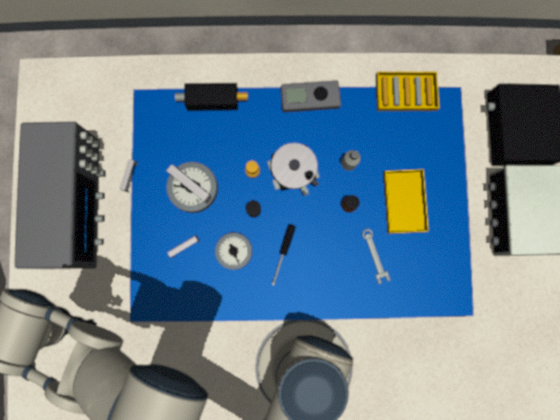

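View pics/side0.png

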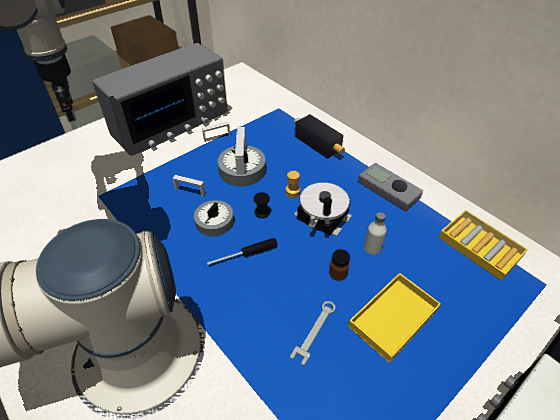

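Candidates (top view):
- **Gauges:** (191,187) and (233,251). The larger one, under a guard, is (191,187).
- **Guards:** (187,183) on the gauge, (127,174) and (183,246). The largest is the one on the gauge.
- **Trays:** (406,202) is empty, (407,91) is full of rods.

Next I confirm these in an enlarged crop and take measurements.

```bash
cat > h.py <<'E'
import numpy as np, cv2
def load(n,k=0): return dict(np.load(f"{n}{k}.npz"))
def snap(n,k):
    from bench import optics
    im,d=optics.get_image(n); c=optics.get_calibration(n); np.savez(f"{n}{k}.npz",im=im,d=d,**c); return load(n,k)
def rays(c,uv):
    u=cv2.undistortPoints(np.asarray(uv,float).reshape(-1,1,2),c["K"],c["D"]).reshape(-1,2)
    r=np.c_[u[:,0],-u[:,1],-np.ones(len(u))]
    T=c["cam_to_world"]; return T[:3,3], r@T[:3,:3].T
def onplane(c,uv,z):
    o,r=rays(c,uv); return o+r*((z-o[2])/r[:,2])[:,None]
def cloud(c):
    h,w=c["d"].shape; v,u=np.mgrid[:h,:w]
    o,r=rays(c,np.c_[u.ravel(),v.ravel()]); 
    P=(o+r*c["d"].ravel()[:,None]).reshape(h,w,3); P[c["d"]==0]=np.nan; return P
E
python3 - <<'E'
from h import *
T=load("top");S=load("side")
t=cv2.resize(T["im"][135:275,110:390],(784,392),interpolation=3)
a=cv2.resize(S["im"][115:215,180:280],(392,208*0+200),interpolation=3)
b=cv2.resize(S["im"][170:250,280:380],(392,200),interpolation=3)
cv2.imwrite("pics/crop0.png",np.vstack([t,np.hstack([a,b])])[:,:,::-1])
for n,c in(("top",T),("side",S)):
    P=cloud(c); hsv=cv2.cvtColor(c["im"],cv2.COLOR_RGB2HSV)
    z=P[...,2]; 
    blue=(hsv[...,0]>100)&(hsv[...,0]<125)&(hsv[...,1]>150)
    print(n,"mat z",np.nanmedian(z[blue&(abs(z)<.03)]),np.nanstd(z[blue&(abs(z)<.03)]))
    m=((z>.02)&(z<.3)&(P[...,0]>.3)&(P[...,0]<.85)&(abs(P[...,1])<.42)).astype(np.uint8)
    k,l,st,ce=cv2.connectedComponentsWithStats(m)
    for i in range(1,k):
        if st[i,4]<25: continue
        q=P[l==i]; (x,y),r=cv2.minEnclosingCircle(q[:,:2].astype(np.float32))
        print(st[i],"circ",np.round([x,y,r],3),"mean",q.mean(0).round(3),"zmax",np.percentile(q[:,2],[50,98]).round(3),"hsv",np.median(hsv[l==i],0))
E
```

```text
top mat z -0.0005086322219303163 0.003963683250270322
[ 175   83   72   27 1468] circ [0.817 0.27  0.109] mean [0.812 0.269 0.058] zmax [0.062 0.071] hsv [105.   35.5  30. ]
[ 281   85   60   26 1348] circ [ 0.817 -0.035  0.095] mean [ 0.813 -0.033  0.034] zmax [0.034 0.046] hsv [ 60.   7. 111.]
[377  86  58  24 163] circ [ 0.813 -0.331  0.094] mean [ 0.788 -0.312  0.028] zmax [0.028 0.036] hsv [ 24. 255. 155.]
[382  86   6  20  50] circ [ 0.82 -0.27  0.03] mean [ 0.819 -0.268  0.023] zmax [0.023 0.029] hsv [ 21.  198.5 171. ]
[393  86   6  12  34] circ [ 0.831 -0.305  0.018] mean [ 0.832 -0.304  0.023] zmax [0.022 0.028] hsv [ 51.  14. 144.]
[404  87   7  18  49] circ [ 0.82  -0.338  0.03 ] mean [ 0.817 -0.339  0.024] zmax [0.024 0.031] hsv [ 21. 202. 177.]
[416  86   6  19  50] circ [ 0.821 -0.372  0.03 ] mean [ 0.819 -0.375  0.024] zmax [0.023 0.028] hsv [ 39.   17.5 145. ]
[426  87   6  18  55] circ [ 0.82  -0.409  0.03 ] mean [ 0.822 -0.409  0.023] zmax [0.023 0.03 ] hsv [ 21. 201. 178.]
[ 271  143   48   53 1782] circ [0.585 0.019 0.083] mean [0.589 0.021 0.068] zmax [0.067 0.1
[... 2170 characters left out ...]
9  60  54 316] circ [ 0.811 -0.332  0.092] mean [ 0.791 -0.326  0.025] zmax [0.025 0.03 ] hsv [ 23. 193. 183.]
[242 238  35  16 174] circ [0.377 0.042 0.047] mean [0.379 0.044 0.022] zmax [0.022 0.026] hsv [108.  21.  26.]
[484 247  15  13  38] circ [ 0.822 -0.375  0.028] mean [ 0.822 -0.373  0.022] zmax [0.022 0.025] hsv [ 56.   10.  179.5]
[329 249  21  28 454] circ [ 0.482 -0.145  0.024] mean [ 0.475 -0.15   0.057] zmax [0.066 0.075] hsv [ 14. 143.  27.]
[497 254  14  13  46] circ [ 0.823 -0.408  0.027] mean [ 0.826 -0.408  0.022] zmax [0.021 0.024] hsv [ 19.5 158.5 216.5]
[349 274  92  84 657] circ [ 0.49  -0.318  0.112] mean [ 0.486 -0.318  0.026] zmax [0.027 0.031] hsv [ 23. 199. 211.]
```

View pics/crop0.png

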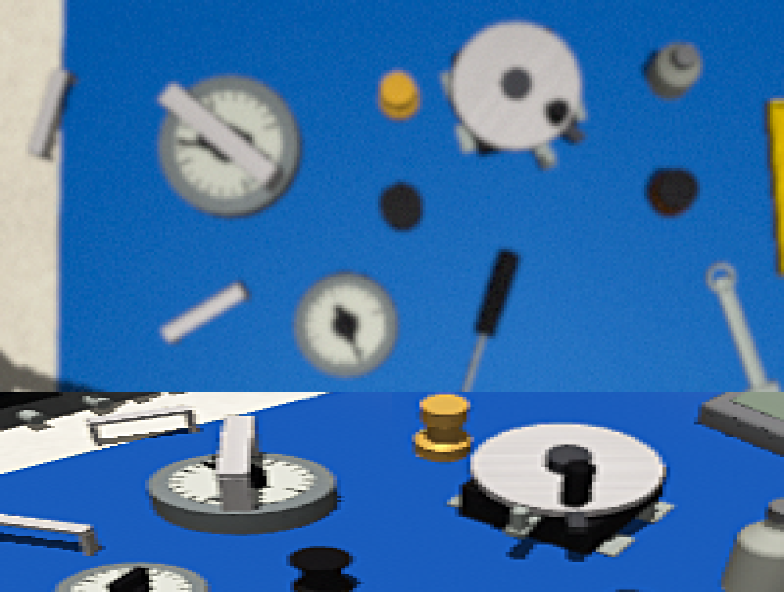

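The crop shows:
- **Guard:** the largest one sits on the larger gauge, at crop (220,135), with the needle pointing left at (180,140).
- **Wheel:** hub at (516,82), handle at (557,110), tab at (573,130), and the lug is probably near (545,155).

Now the precise measurements.

Run:
```python
from h import *
T=load("top");S=load("side")
for n,c in(("top",T),("side",S)):
    P=cloud(c); z=P[...,2]; hsv=cv2.cvtColor(c["im"],cv2.COLOR_RGB2HSV)
    # wheel: bright, low-sat, z~.068
    m=((abs(z-.068)<.008)&(hsv[...,2]>140)&(np.hypot(P[...,0]-.59,P[...,1]-.015)<.09)).astype(np.uint8)
    cs,_=cv2.findContours(m,0,1); k=cv2.convexHull(max(cs,key=cv2.contourArea)).reshape(-1,2)
    q=onplane(c,k,.068)[:,:2]; (x,y),r=cv2.minEnclosingCircle(q.astype(np.float32)); e=cv2.fitEllipse(q.astype(np.float32))
    print(n,"wheel",x,y,r,e); ax=np.array(e[0])
    R=np.hypot(P[...,0]-ax[0],P[...,1]-ax[1])
    m=(z>.085)&(R<.08); h=P[m]; print("handle pts",m.sum(),h.mean(0),"top",h[h[:,2]>.112].mean(0),np.percentile(h[:,2],[5,95]))
    print("hub z",np.nanpercentile(z[R<.012],[5,50,95]), "hub max r", R[(z>.074)&(z<.085)&(R<.04)].max() if ((z>.074)&(z<.085)&(R<.04)).any() else None)
    a=np.degrees(np.arctan2(P[...,1]-ax[1],P[...,0]-ax[0]))
    m=(R>.074)&(R<.1)&(z>.04)
    print("rim things (ang,R,z,val)",[(int(A),round(float(B)*1e3),round(float(C)*1e3),int(V)) for A,B,C,V in zip(a[m],R[m],z[m],hsv[m][:,2])])
    # gauge case
    g=np.hypot(P[...,0]-.539,P[...,1]-.327)
    m=((abs(z-.045)<.012)&(g<.1)).astype(np.uint8); cs,_=cv2.findContours(m,0,1)
    q=onplane(c,cv2.convexHull(np.vstack(cs)).reshape(-1,2),.045)[:,:2].astype(np.float32); print("gauge",cv2.minEnclosingCircle(q),cv2.fitEllipse(q))
    m=((z>.1)&(g<.1)).astype(np.uint8); cs,_=cv2.findContours(m,0,1)
    q=onplane(c,max(cs,key=cv2.contourArea).reshape(-1,2),.12)[:,:2].astype(np.float32); rr=cv2.minAreaRect(q); print("guard",rr,cv2.boxPoints(rr).round(3).tolist())
    m=((hsv[...,0]>18)&(hsv[...,0]<32)&(hsv[...,1]>150)&(hsv[...,2]>60)&(abs(P[...,0]-.49)<.14)&(abs(P[...,1]+.32)<.1)).astype(np.uint8); cs,_=cv2.findContours(m,0,1)
    q=onplane(c,max(cs,key=cv2.contourArea).reshape(-1,2),.03)[:,:2].astype(np.float32); rr=cv2.minAreaRect(q); print("tray",rr,cv2.boxPoints(rr).round(3).tolist())
```

```text
top wheel 0.5937368273735046 0.021829184144735336 0.0680696964263916 ((0.5941867828369141, 0.021403152495622635), (0.1331677883863449, 0.1353367567062378), 106.00609588623047)
handle pts 75 [ 0.56694815 -0.00720897  0.10806073] top [ 0.55880292 -0.01896762  0.11991387] [0.08597029 0.12540391]
hub z [0.07943553 0.08310862 0.0877815 ] hub max r 0.03459404295755355
rim things (ang,R,z,val) [(-28, 75, 44, 135), (-31, 75, 50, 135), (58, 74, 46, 109), (61, 76, 44, 120), (-121, 74, 52, 89), (-125, 76, 66, 95), (-129, 76, 68, 80), (-127, 78, 67, 91), (-127, 81, 72, 116), (-131, 75, 62, 69), (-131, 78, 70, 75), (-130, 80, 72, 79), (-128, 82, 67, 86), (-126, 84, 64, 110), (-134, 75, 61, 66), (-133, 77, 61, 63), (-133, 80, 72, 72), (-130, 82, 63, 72), (-129, 84, 67, 75), (-128, 86, 62, 90), (-127, 89, 64, 124), (-134, 79, 62, 74), (-134, 82, 69, 65), (-132, 84, 64, 69), (-130, 86, 64, 85), (-129, 88, 64, 101), (-134, 83, 57, 86), (-133, 85, 63, 90), (-132, 88, 65, 110), (-130, 90, 57, 134), (-134, 90, 66, 142), (149, 75, 47, 49), (-156, 76, 56, 162), (-154, 77, 55, 161), (-154, 80, 77, 163), (-
[... 3653 characters left out ...]
), 0.08453492820262909) ((0.5351031422615051, 0.3235611915588379), (0.14815017580986023, 0.16335444152355194), 140.41429138183594)
guard ((0.5300927758216858, 0.3169875741004944), (0.1577237993478775, 0.024610508233308792), 50.32857894897461) [[0.4699999988079071, 0.2639999985694885], [0.48899999260902405, 0.24799999594688416], [0.5899999737739563, 0.3700000047683716], [0.5709999799728394, 0.38600000739097595]]
tray ((0.4829410910606384, -0.32019758224487305), (0.202233225107193, 0.12228161841630936), 1.7267106771469116) [[0.3799999952316284, -0.2619999945163727], [0.3840000033378601, -0.3840000033378601], [0.5860000252723694, -0.3779999911785126], [0.5820000171661377, -0.25600001215934753]]
```

```bash
cat >> h.py <<'E'
from scipy.spatial.transform import Rotation as Rn
def down(yaw): # closing axis (tool y) along world angle yaw (mod pi), tool pointing down
    return (Rn.from_euler("z",yaw-np.pi/2)*Rn.from_euler("x",np.pi)).as_rotvec()
def pick(p,yaw,near=0.0): # of the two equivalent grasps, the one whose joint 6 lies nearer `near`
    from bench import inverse_kinematics as ik
    c=[(abs(q[5]-near),tuple(down(y)),q) for y in(yaw,yaw+np.pi) if (q:=ik(p,down(y))) is not None]
    c.sort(key=lambda t:t[0]); return np.array(c[0][1]),c[0][2]
E
python3 - <<'E'
from h import *
from bench import manip,sensors
ax=np.array([.594,.0215]); hp=np.array([.558,-.0185]); z=.108-manip.tcp_to_grasp
o,q=pick([*hp,z+.1],np.pi/2); print(q)
manip.move_to([*hp,z+.1],o); manip.servo_line([*hp,z],rate=.1)
manip.grasp(30); s=sensors.get_obs(); print(s["t"],s["opening"],s["position"],s["ft_force"],s["gripper_force"])
E
```

```text
[-1.40097165e-01  4.46168238e-01  1.56454814e+00 -4.44089210e-16
  1.13087628e+00  1.43069916e+00]
4.4333 0.23831182669731016 [ 0.55787461 -0.01875721  0.08955224] [-3.41193246 -1.90119385  6.10159376] 29.072813160018995
```

Run:
```python
from h import *
from bench import manip,sensors
s=sensors.get_obs(); p=s["position"]; z=p[2]; f0=s["ft_force"][:2]
ax=np.array([.594,.0215]); v=p[:2]-ax; r=np.hypot(*v); a0=np.arctan2(v[1],v[0])
dr=0; home=a0+np.radians(334)
n=22; out=[]
for a in np.linspace(a0,home-np.radians(12),n+1)[1:]:
    u=np.array([np.cos(a),np.sin(a)]); t=np.array([-u[1],u[0]])
    manip.servo_line([*(ax+(r+dr)*u),z],rate=.08)
    s=sensors.get_obs(); F=s["ft_force"][:2]; out.append((round(np.degrees(a)),round(F@u,1),round(F@t,1),round(dr*1e3,2)))
    dr=np.clip(dr+F@u*4e-5,-.006,.006)
    if np.hypot(*F)>60: print("STOP"); break
print(np.degrees(a0),r,out,s["t"],s["opening"],s["position"])
```

```text
-131.90367551085998 0.054089619931996645 [(-117, np.float64(0.4), np.float64(0.3), 0.0), (-103, np.float64(-2.1), np.float64(1.5), np.float64(0.02)), (-88, np.float64(-3.1), np.float64(0.5), np.float64(-0.07)), (-73, np.float64(-2.9), np.float64(0.8), np.float64(-0.19)), (-59, np.float64(-3.0), np.float64(0.2), np.float64(-0.3)), (-44, np.float64(-2.5), np.float64(0.1), np.float64(-0.42)), (-29, np.float64(-1.7), np.float64(1.1), np.float64(-0.52)), (-15, np.float64(-1.5), np.float64(0.5), np.float64(-0.59)), (0, np.float64(-0.9), np.float64(1.7), np.float64(-0.66)), (14, np.float64(-0.2), np.float64(1.2), np.float64(-0.69)), (29, np.float64(0.7), np.float64(1.6), np.float64(-0.7)), (44, np.float64(2.2), np.float64(1.1), np.float64(-0.67)), (58, np.float64(4.3), np.float64(1.0), np.float64(-0.58)), (73, np.float64(5.6), np.float64(1.2), np.float64(-0.41)), (88, np.float64(5.1), np.float64(0.8), np.float64(-0.19)), (102, np.float64(5.3), np.float64(1.1), np.float64(0.02)), (117, np.float64(5.5), np.float64(0.7), np.float64(0.23)), (132, np.float64(1.6), np.float64(1.1), np.float64(0.45)), (146, np.float64(1.7), np.float64(2.0), np.float64(0.52)), (161, np.float64(0.6), np.float64(1.3), np.float64(0.59)), (175, np.float64(0.7), np.float64(-0.1), np.float64(0.61)), (190, np.float64(0.7), np.float64(1.0), np.float64(0.64))] 11.5167 0.242387112870734 [0.54023793 0.01190665 0.08954718]
```

Run:
```python
from h import *
from bench import manip,sensors
s=sensors.get_obs(); p=s["position"]; z=p[2]
ax=np.array([.594,.0215]); v=p[:2]-ax; r=np.hypot(*v); a=np.arctan2(v[1],v[0]); out=[]
for i in range(14):
    a+=.03; u=np.array([np.cos(a),np.sin(a)]); t=np.array([-u[1],u[0]])
    manip.servo_line([*(ax+r*u),z],rate=.02); manip.sleep(.1)
    s=sensors.get_obs(); F=s["ft_force"][:2]; out.append((round(np.degrees(a),1),round(float(F@u),1),round(float(F@t),1)))
    if abs(F@t)>12: break
print(out,s["t"],s["position"])
```

```text
[(np.float64(-168.2), 0.3, 1.0), (np.float64(-166.4), 1.4, 0.4), (np.float64(-164.7), 1.0, -2.2), (np.float64(-163.0), -1.6, -14.9)] 12.9167 [0.54121915 0.00742549 0.0895457 ]
```

Run:
```python
from h import *
from bench import manip,sensors
s=sensors.get_obs(); p=s["position"]; z=p[2]
ax=np.array([.594,.0215]); v=p[:2]-ax; r=np.hypot(*v); a=np.arctan2(v[1],v[0]); out=[]
for i in range(4):
    a+=.02; u=np.array([np.cos(a),np.sin(a)]); t=np.array([-u[1],u[0]])
    manip.servo_line([*(ax+r*u),z],rate=.02); manip.sleep(.1)
    s=sensors.get_obs(); F=s["ft_force"][:2]; v=s["position"][:2]-ax; out.append((round(np.degrees(a),1),round(np.degrees(np.arctan2(v[1],v[0])),1),round(float(F@u),1),round(float(F@t),1)))
    if abs(F@t)>35: break
print(out,s["t"],s["position"])
manip.open_jaws(); manip.servo_line([*s["position"][:2],.25],rate=.2)
ot,q=pick([.5379,.3255,.25],np.arctan2(.107,.092)+np.pi/2); print(q)
manip.move_to([.5379,.3255,.25],ot)
S=snap("side",1);T=snap("top",1)
a=cv2.resize(S["im"][170:250,280:380],(400,320),interpolation=3);b=cv2.resize(T["im"][130:210,250:350],(400,320),interpolation=3)
cv2.imwrite("pics/w1.png",np.hstack([a,b])[:,:,::-1]); print(sensors.get_obs()["t"])
```

```text
[(np.float64(-163.9), np.float64(-165.3), -0.7, -7.9), (np.float64(-162.8), np.float64(-165.0), -1.8, -16.1), (np.float64(-161.6), np.float64(-164.7), -4.9, -24.5), (np.float64(-160.5), np.float64(-164.5), -6.7, -32.9)] 14.3167 [0.54125889 0.00683953 0.08950032]
[ 4.49245212e-01  4.82722445e-01  1.31082515e+00 -4.44089210e-16
  1.34804506e+00  1.15940876e+00]
17.225
```

View pics/w1.png

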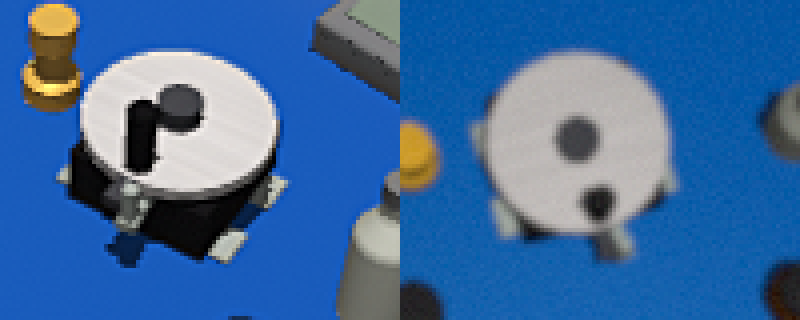

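The tab is against the lug: dark piece at side-crop (125,190) and top-crop (600,230). The wheel is home. Next, the guard.

Run:
```python
from h import *
from bench import manip,sensors
g=manip.tcp_to_grasp; x,y=.5379,.3255
manip.servo_line([x,y,.114-g],rate=.15); manip.grasp(40); s=sensors.get_obs(); print(s["t"],s["opening"],s["gripper_force"],s["ft_force"])
manip.servo_line([x,y,.27],rate=.15); s=sensors.get_obs(); print(s["opening"],s["gripper_force"],s["ft_force"])
tx,ty=.4885,-.3165
o,q=pick([tx,ty,.25],np.radians(92)); print(q)
manip.move_to([tx,ty,.25],o); 
manip.servo_line([tx,ty,.10],rate=.15)
snp=snap("side",2); T=snap("top",2)
a=snp["im"][140:360,300:560]; cv2.imwrite("pics/t2.png",cv2.resize(a,None,fx=2,fy=2,interpolation=3)[:,:,::-1]); s=sensors.get_obs(); print(s["t"],s["opening"],s["ft_force"])
```

```text
18.9917 0.27065192597423127 39.25045430660248 [-0.11776135 -0.80149258  6.03781167]
0.27270421301452785 39.171645641326904 [ 0.41071502 -0.13583737 -2.67736062]
[-6.77471858e-01  4.15257531e-01  1.42913936e+00 -8.88178420e-16
  1.29719576e+00  8.58417883e-01]
23.8583 0.2701834128584426 [-0.07223326 -0.75360373 -2.81549631]
```

View pics/t2.png

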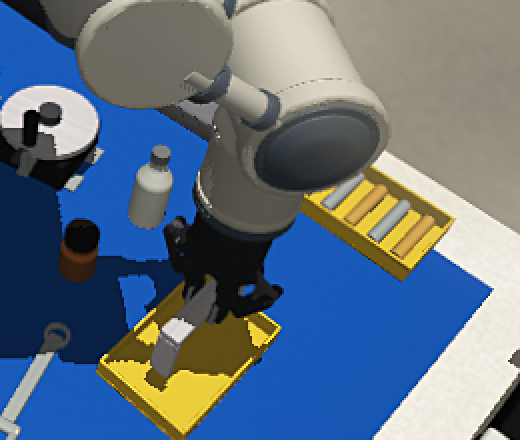

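The guard, at crop (185,320), is aligned over the tray. I'll lower it until it touches, release, then go to the gauge and look at the knob.

Run:
```python
from h import *
from bench import manip,sensors
x,y=.4885,-.3165
manip.servo_line([x,y,.062],rate=.1)
for z in np.arange(.060,.048,-.001):
    manip.servo_line([x,y,z],rate=.03); s=sensors.get_obs()
    if s["ft_force"][2]>2: break
print(z,s["ft_force"]); manip.open_jaws(); manip.sleep(.2); manip.servo_line([x,y,.24],rate=.2)
q=sensors.get_obs()["q"].copy(); q[0]=0.0; manip.movej(q)
S=snap("side",3);T=snap("top",3)
a=cv2.resize(T["im"][155:225,155:225],(400,400),interpolation=3);b=cv2.resize(T["im"][155:245,370:440],(311,400),interpolation=3)
cv2.imwrite("pics/k3.png",np.hstack([a,b])[:,:,::-1]); print(sensors.get_obs()["t"])
P=cloud(T); G=np.hypot(P[...,0]-.538,P[...,1]-.3255); v=cv2.cvtColor(T["im"],cv2.COLOR_RGB2GRAY)
for c,n in((T,"top"),(S,"side")):
    P=cloud(c); G=np.hypot(P[...,0]-.538,P[...,1]-.3255); m=((P[...,2]>.068)&(G<.06)).astype(np.uint8)
    cs,_=cv2.findContours(m,0,1); q=onplane(c,np.vstack(cs).reshape(-1,2),.083)[:,:2].astype(np.float32); rr=cv2.minAreaRect(q); print(n,"knob",rr,cv2.boxPoints(rr).round(3).tolist())
    z=P[...,2]; m=(z>.05)&(abs(P[...,0]-.4885)<.09)&(abs(P[...,1]+.3165)<.06); print("guard",m.sum(),P[m].mean(0),P[m].max(0),P[m].min(0))
```

```text
0.05399999999999999 [-2.95178375 -0.20744353  8.45894841]
29.5917
top knob ((0.5380379557609558, 0.3258824348449707), (0.04979821294546127, 0.014691069722175598), 89.22882080078125) [[0.5299999713897705, 0.3009999990463257], [0.5450000166893005, 0.3009999990463257], [0.5460000038146973, 0.35100001096725464], [0.531000018119812, 0.35100001096725464]]
guard 436 [ 0.48970153 -0.31528372  0.07660785] [ 0.56110993 -0.30062243  0.08906078] [ 0.41918847 -0.33259648  0.05028629]
side knob ((0.5328344106674194, 0.3203480839729309), (0.06769733875989914, 0.021058538928627968), 88.39058685302734) [[0.5210000276565552, 0.28700000047683716], [0.5419999957084656, 0.28600001335144043], [0.5440000295639038, 0.3540000021457672], [0.5230000019073486, 0.3540000021457672]]
guard 709 [ 0.48190055 -0.31759888  0.07518168] [ 0.5622189  -0.30019487  0.08186266] [ 0.42122038 -0.33187054  0.05002499]
```

View pics/k3.png

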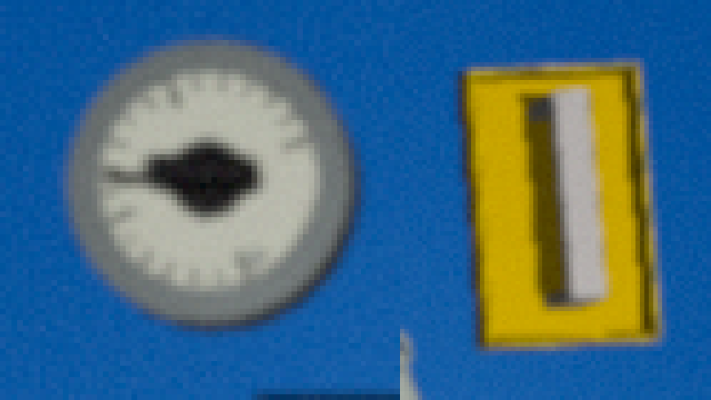

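The guard stands upright in the tray (top at about z=0.079). The knob bar lies along world y, and the needle points left at (110,177). The pin seems to be at (250,262), so roughly 2 rad of CCW travel remain. I'll grip the knob and turn it until the torque rises.

Run:
```python
from h import *
from bench import manip,sensors
x,y=.538,.3257; z=.071-manip.tcp_to_grasp
o,q=pick([x,y,.2],np.radians(-.8),.4); print(q)
manip.move_to([x,y,.2],o); manip.servo_line([x,y,z+.002],rate=.12); manip.grasp(30)
s=sensors.get_obs(); print(s["t"],s["opening"],s["ft_force"],s["ft_torque"]); t0=s["ft_torque"][2]
q=s["q"].copy(); j0=q[5]; out=[]
while q[5]>-2.9:
    q[5]-=.15 if j0-q[5]<1.6 else .05; manip.movej(q); s=sensors.get_obs(); tz=s["ft_torque"][2]-t0; out.append((round(j0-q[5],2),round(tz,2)))
    if abs(tz)>.6: break
print(out,s["t"],s["ft_force"],s["opening"],j0-s["q"][5])
```

```text
[ 4.49463600e-01  5.28651198e-01  1.37377211e+00 -4.44089210e-16
  1.23916934e+00  4.63426234e-01]
32.6667 0.1538114629600719 [14.02321672 -2.95300615 -3.62411664] [-0.34509864 -1.72771203 -0.00703571]
[(np.float64(0.15), np.float64(0.03)), (np.float64(0.3), np.float64(-0.0)), (np.float64(0.45), np.float64(0.05)), (np.float64(0.6), np.float64(0.05)), (np.float64(0.75), np.float64(0.03)), (np.float64(0.9), np.float64(-0.04)), (np.float64(1.05), np.float64(0.05)), (np.float64(1.2), np.float64(0.06)), (np.float64(1.35), np.float64(-0.01)), (np.float64(1.5), np.float64(0.01)), (np.float64(1.65), np.float64(0.08)), (np.float64(1.7), np.float64(-0.0)), (np.float64(1.75), np.float64(0.01)), (np.float64(1.8), np.float64(-0.0)), (np.float64(1.85), np.float64(-0.0)), (np.float64(1.9), np.float64(0.07)), (np.float64(1.95), np.float64(0.06)), (np.float64(2.0), np.float64(-0.83))] 37.4417 [ 13.1925386   20.33597149 -16.40690687] 0.15581614922260476 1.9949347902226144
```

Run:
```python
from h import *
from bench import manip,sensors
manip.open_jaws(); p=sensors.get_obs()["position"]; manip.servo_line([p[0],p[1],.22],rate=.2)
q=sensors.get_obs()["q"].copy(); q[0]=-.1; q[1]-=.25; manip.movej(q)
S=snap("side",4);T=snap("top",4)
a=cv2.resize(T["im"][155:225,155:225],(400,400),interpolation=3);b=cv2.resize(T["im"][130:250,235:435],(400,240),interpolation=3)
c=np.zeros((400,400,3),np.uint8);c[:240]=b;cv2.imwrite("pics/k4.png",np.hstack([a,c])[:,:,::-1]); s=sensors.get_obs(); print(s["t"],s["ft_force"],s["position"])
```

```text
40.5917 [-0.11552862  0.4397059   1.048228  ] [ 0.62024894 -0.00162669  0.37461062]
```

View pics/k4.png

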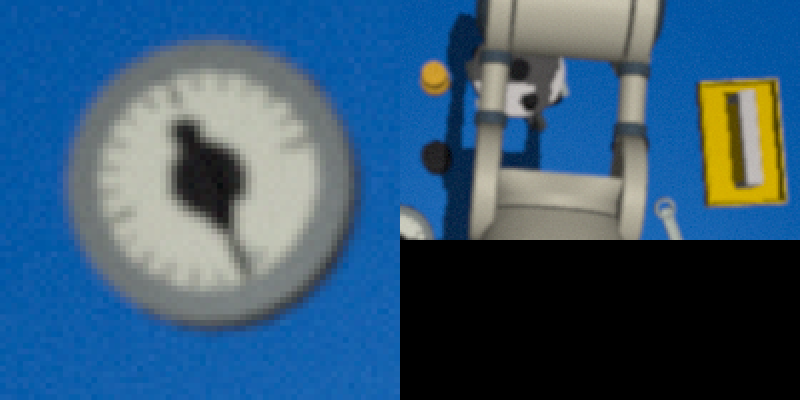

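The needle sits on the zero tick by the pin at (247,270). The guard is upright in the tray and the wheel is still home.

```bash
python3 -c "
from bench import ticket
print(ticket.job_done())"
```

```text
the job is handed in; nothing more can be done
None
```

I handed the job in at about 41 s of robot time: the wheel is home on its stop, the guard stands upright on the tray floor, and the pointer is back at its zero stop; the hand-in returned no verdict.

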